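# Restock the mixing-cup stand and the polishing-ball bin

## Task

Restock the counter display: take the filler tin off the cone of the cup stand and stand it on the small rubber mat, then nest all the upturned mixing cups, mouth down, one over another on the cone in a single straight stack, letting each settle loosely under its own weight and never forcing it down, so that they do not jam. Also put all the foam polishing balls into the deep black bin side by side on its floor, lowering each one gently to the bottom rather than dropping it, and knock nothing over.

Things in the scene. Friction and masses are not known exactly. Their poses are not given: they have to be found in the camera images.
- cup1: one of up to four identical smooth grey plastic mixing cups, upside down (mouth down) on the counter; may be absent. 90 mm tall, outer diameter 82 mm at the mouth, 40 mm at the closed end, straight taper, wall 5 mm, about 60 g. Origin: centre of the mouth; z up to the closed end at +90 mm. About 50 mm across where best gripped, 22 mm below the closed end. Nested loosely over another, its mouth is 22 to 26 mm above the other's
- cup2: one of up to four identical smooth grey plastic mixing cups, upside down (mouth down) on the counter; may be absent. 90 mm tall, outer diameter 82 mm at the mouth, 40 mm at the closed end, straight taper, wall 5 mm, about 60 g. Origin: centre of the mouth; z up to the closed end at +90 mm. About 50 mm across where best gripped, 22 mm below the closed end.
- cup3: one of up to four identical smooth grey plastic mixing cups, upside down (mouth down) on the counter; may be absent. 90 mm tall, outer diameter 82 mm at the mouth, 40 mm at the closed end, straight taper, wall 5 mm, about 60 g. Origin: centre of the mouth; z up to the closed end at +90 mm. About 50 mm across where best gripped, 22 mm below the closed end.
- cup4: one of up to four identical smooth grey plastic mixing cups, upside down (mouth down) on the counter; may be absent. 90 mm tall, outer diameter 82 mm at the mouth, 40 mm at the closed end, straight taper, wall 5 mm, about 60 g. Origin: centre of the mouth; z up to the closed end at +90 mm. About 50 mm across where best gripped, 22 mm below the closed end.
- ball1_centre (a point): the centre of ball1, 24 mm above its foot: one of up to three polishing balls of grey foam, 60 mm in diameter, about 53 mm tall, with a flat foot 36 mm across on which it stands on the counter; some may be absent; about 60 g
- ball2_centre (a point): the centre of ball2, 24 mm above its foot: one of up to three polishing balls of grey foam, 60 mm in diameter, about 53 mm tall, with a flat foot 36 mm across on which it stands on the counter; some may be absent; about 60 g
- ball3_centre (a point): the centre of ball3, 24 mm above its foot: one of up to three polishing balls of grey foam, 60 mm in diameter, about 53 mm tall, with a flat foot 36 mm across on which it stands on the counter; some may be absent; about 60 g
- ball1: the same ball1, as a  origin at the middle of its flat foot, z towards its centre
- ball2: the same ball2, as a  origin at the middle of its flat foot, z towards its centre
- ball3: the same ball3, as a  origin at the middle of its flat foot, z towards its centre
- stand: the cup stand, fixed: a dark steel disc, 110 mm in diameter and 10 mm thick, carrying an upright aluminium cone with the taper of the cups, 76 mm across at its foot (z = 10 mm) and 41 mm across at its flat top (z = 85 mm). Origin: centre of the underside, z up. The first cup settles with its mouth about 20 mm above the counter
- tin: a closed squat steel filler tin with a paper label, 64 mm in diameter, 60 mm tall, 0.3 kg, at first standing upright on the flat top of the cone. Origin: centre of its underside, z up
- mat: the black rubber mat, fixed on the counter, 130 x 130 mm, 4 mm thick. Origin: centre of its underside
- bin: the deep black open bin, fixed, outside 170 mm along its x, 232 mm along its y, 85 mm high; walls and floor 5 mm. Origin: centre of its underside, z up. Three balls lie side by side along its y; a ball's centre rests 29 to 35 mm above the bin's origin
- aerosol: a bystander: an upright steel spray can, 62 mm in diameter, 190 mm tall. Origin: centre of its underside
- thinner: a bystander: an upright white plastic thinner bottle, 68 mm in diameter, 170 mm tall. Origin: centre of its underside
Not all that is in view belongs to the job. Leave any pink look-alike of the cup1 alone.

How it is judged:
By the outcome, as a careful person would: the job done as asked, in the order asked, and still so for the second after the job is handed in, with the robot touching nothing.
Of cup1, cup2, cup3, cup4 only 3 to 4 are there at a start; the rules pass over those that are not, and their reading is None.
Of ball1, ball2, ball3 only 2 to 3 are there at a start; the rules pass over those that are not, and their reading is None.
At some moment in a run one of ball1, ball2, ball3 may be knocked a few centimetres aside while the robot is not near it.
It also fails if it takes over 210 s, if anything falls off the work surface, if the arm or the gripper's body presses on something with over 40 N, if the wrist force passes 120 N, or if a joint passes its speed limit or range.

## Robot

A 7-joint arm with a two-finger parallel gripper is mounted at the origin on the work surface. World frame = base frame: x ahead of the robot, y to its left, z up, the work surface at z = 0. Lengths are in mm, angles in degrees, forces in N, time in s.
With the tool pointing down it reaches from about 350 to 900 mm from the base axis. Payload 8.1 kg.
Tool frame: the origin (TCP) lies on the centre line of the jaws, within the pads' length; the fingertips stand 22 mm ahead of it and the grasp point (between the pads) lies 3 mm ahead of it; z points along the fingers, y is the line along which they close (so a half turn about z gives the same grasp; the last joint's range is limited). The gripper opens to 85 mm and grips with 20 to 120 N. Pads are 22 mm wide; open, the fingers measure 114 mm over their backs; the gripper's body (76 mm by 85 mm) begins 54 mm behind the grasp point. The pads swing forward as they close: fully open they stand 13 mm farther back than shut.
Start: joints at [-74.863, 24.895, 1.432, 90.138, -0.665, 64.973, -4.303], TCP at [224.171, 583.428, 253.323] pointing down, gripper open.
Joint ranges: [-149.89, 149.89], [-25.12, 119.58], [-72.63, 75.52], [4.76, 147.25], [-75.54, 255.54], [6.69, 114.76], [-157.13, 157.13]. Speed limits (degrees/s): [127.2, 127.2, 172.46, 172.46, 180, 180, 180].

## Interface

Orientations are given as [roll, pitch, yaw] about the fixed x, y, z axes, in that order (R = Rz(yaw) Ry(pitch) Rx(roll)).
In Python, from bench import * gives the robot as it stands. Calls block until the motion is done:
- reach(position, orientation): joint-space move of the TCP to a pose.
- movel(position, rotation=None, vel=150, until_force=None): straight line of the TCP; rotation=None keeps the orientation; vel is the mean speed in mm/s. With until_force (N) it stops when the force on the tool has changed by that much, and returns True; else False.
- move_joints(angles): joint-space move.
- grip(opening, f_grip=None): finger opening in mm; f_grip is the grip in N (None keeps the last); returns when the fingers have stopped.
- sleep(seconds).
- ik(position, orientation): joint angles nearest the present ones, or None.
- sense(): the state.
- grab_frame(name): name is "scene" or "side" or "wrist"; returns a dict with "image" (480x640x3 uint8, blue, green, red), "z_map" (480x640 float32, mm along the optical axis (not along the pixel's ray), 0 where there is no reading), "K" (3x3 intrinsics, pixels), "position" and "rotation" of the camera in the world. Camera axes: x right, y up, looking along -z (the intrinsics and any distortion apply to the point x, -y, -z); pixel columns grow to the right and rows downward; lengths in mm; the calibration is good to about 2 mm. The wrist camera is an equidistant fisheye: a pixel r from the principal point sees the ray r / f radians off the axis. A picture is of the moment at which its call begins.
A pose or a line that the arm cannot do raises PlanningError and nothing moves.
- sign_off(): hands the job in; it is judged then, once.
The state is a dict: "clock": time; "joint_pos": joint angles; "dq": joint speeds; "effort": joint torques, N m; "ee_pos": TCP position; "orientation": TCP orientation; "contact_force": force on the tool from outside, world axes, zero at the start; "moment": the same for the moment, N m; "gripper_width": finger opening in mm; "gripper_force": force on a finger pad.
Only numpy, scipy, OpenCV 4.12 (cv2) and the standard library are available. Lean on these libraries where they do the work, as an engineer would, in place of code of your own. Each camera call takes 0.05 s, during which the arm holds its last target. There are 200 camera calls.

## Working session

There is one attempt and no reset: what is moved stays moved. The work goes in short steps, each a Python script; the robot and the scene stay as the last script left them, time stands still between calls to the robot, and variables do not carry over. Pictures are saved under pics/ and viewed, at most 14 in all, crops included, and the job is handed in when it is done.

```bash
mkdir -p pics
python3 - <<'E'
from bench import *
import cv2,numpy as np
for n in("scene","side"):
    f=grab_frame(n);cv2.imwrite(f"pics/{n}0.png",f["image"]);np.savez(f"{n}0.npz",**f)
    print(n,f["K"],f["position"],f["rotation"],[k for k in f],(f["z_map"]>0).mean())
s=sense();print(s["clock"],s["ee_pos"],s["orientation"],s["gripper_width"])
E
ls
```

```text
scene [[496.6524878    0.         317.02211791]
 [  0.         496.6524878  242.39638107]
 [  0.           0.           1.        ]] [911.52747684 486.84671758 833.79119941] [ 39.18057017   1.04439278 136.35100114] ['image', 'z_map', 'K', 'position', 'rotation'] 0.995791015625
side [[485.9162766    0.         314.62206028]
 [  0.         485.9162766  236.35627287]
 [  0.           0.           1.        ]] [  97.3755349  -855.21830878  700.72039719] [ 57.65934134  -0.61228657 -24.04183544] ['image', 'z_map', 'K', 'position', 'rotation'] 0.9960807291666667
0.1 [224.06647497 583.0005723  252.60911911] [-1.79919070e+02  7.80789857e-03  1.58978454e+02] 85.58865643246536
pics
scene0.npz
side0.npz
```

View pics/scene0.png

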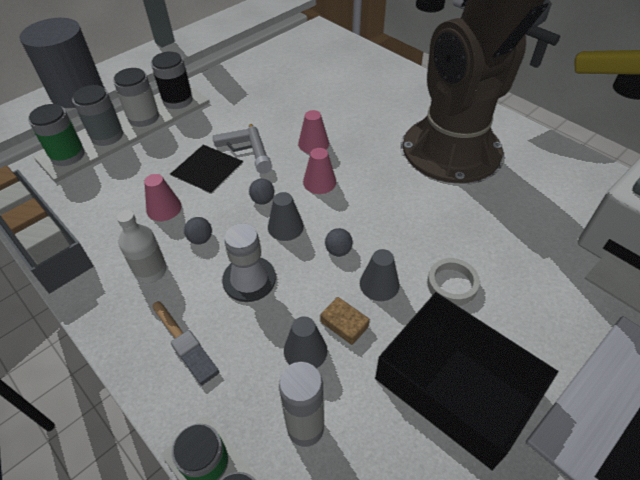

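View pics/side0.png

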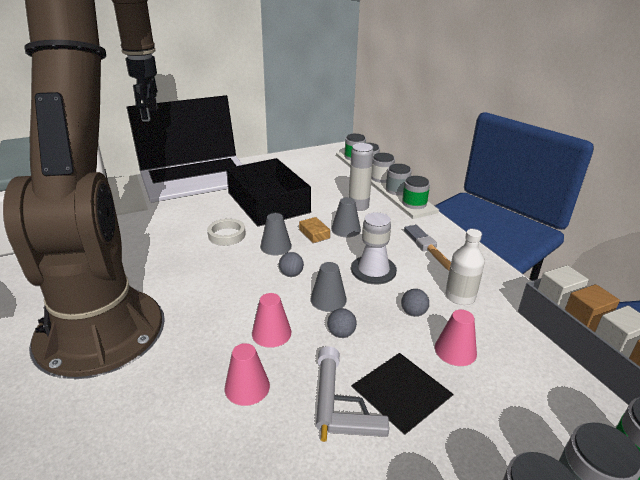

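The scene shows three grey cups at (285,215), (380,275) and (305,342). Three grey balls are at (261,191), (198,230) and (339,242). The tin sits on the stand at (245,260), the mat is at (206,168) and the bin at (467,380). The pink cups are decoys, and the aerosol (302,400) and thinner (142,245) are bystanders. Next I measure from depth in both views.

```bash
cat > h.py <<'E'
import numpy as np,cv2
from scipy.spatial.transform import Rotation as R
def cloud(f):
    K=f["K"];z=f["z_map"].astype(float);v,u=np.mgrid[:480,:640]
    p=np.dstack([(u-K[0,2])/K[0,0]*z,-(v-K[1,2])/K[1,1]*z,-z])
    P=p@R.from_euler("xyz",f["rotation"],degrees=True).as_matrix().T+f["position"]
    P[z==0]=np.nan;return P
def win(P,c,r):  # points within r pixels of c
    m=np.zeros((480,640),np.uint8);cv2.circle(m,c,r,1,-1);p=P[m>0];return p[~np.isnan(p[:,0])]
def sphere(p):
    s=np.linalg.lstsq(np.c_[2*p,np.ones(len(p))],(p**2).sum(1),rcond=None)[0]
    return s[:3],np.sqrt(s[3]+s[:3]@s[:3])
def ballfit(p,r=30,z=24): # known radius and height -> xy
    from scipy.optimize import least_squares
    g=lambda c:np.hypot(np.hypot(p[:,0]-c[0],p[:,1]-c[1]),p[:,2]-z)-r
    return least_squares(g,p[:,:2].mean(0),loss="soft_l1",f_scale=2).x
def disc(p,r=20): # centre of min circle of a top disc's points
    (x,y),rr=cv2.minEnclosingCircle(p[:,:2].astype(np.float32));return np.array([x,y,rr]),p[:,:2].mean(0)
E
python3 - <<'E'
from h import *
np.set_printoptions(precision=1,suppress=True)
px={"scene":dict(cups=[(282,205),(380,262),(302,330)],balls=[(261,191),(198,230),(339,242)],tin=(242,234),stand=(248,278),mat=(206,168),bin=(467,380),aer=(300,375),thi=(127,218)),
"side":dict(cups=[(329,272),(275,222),(346,206)],balls=[(342,323),(415,303),(291,265)],tin=(376,222),stand=(374,262),mat=(402,391),bin=(269,190),aer=(361,150),thi=(473,238))}
for n in px:
    f=np.load(n+"0.npz");P=cloud(f);d=px[n];print(n)
    t=win(P,(320,130) if n=="scene" else (200,300),6);print("table z",np.median(t[:,2]))
    for c in d["cups"]:
        p=win(P,c,22);h=np.percentile(p[:,2],97);q=p[p[:,2]>h-5];print("cup",h,*disc(q),len(q))
    for c in d["balls"]:
        p=win(P,c,16);p=p[p[:,2]>12];p=p[p[:,2]<60];print("ball",ballfit(p),p[:,2].max(),*sphere(p))
    p=win(P,d["tin"],18);h=np.percentile(p[:,2],97);q=p[p[:,2]>h-5];print("tin",h,*disc(q))
    p=win(P,d["stand"],32);q=p[(p[:,2]>5)&(p[:,2]<13)];print("stand",disc(q))
    for k,r in(("aer",22),("thi",15)):
        p=win(P,d[k],r);h=np.percentile(p[:,2],95);q=p[p[:,2]>h-6];print(k,h,*disc(q))
    g=f["image"].max(2);m=np.zeros((480,640),np.uint8);cv2.circle(m,d["mat"],60,1,-1)
    q=P[(m>0)&(g<45)&(P[...,2]<10)];print("mat",cv2.minAreaRect(q[:,:2].astype(np.float32)),q[:,2].mean())
    m[:]=0;cv2.circle(m,d["bin"],125 if n=="scene" else 55,1,-1)
    q=P[(m>0)&(g<60)&(P[...,2]>79)&(P[...,2]<92)]
    print("bin",cv2.minAreaRect(q[:,:2].astype(np.float32)),len(q),cv2.boxPoints(cv2.minAreaRect(q[:,:2].astype(np.float32))).ravel())
E
```

```text
scene
table z 56.50164926975424
cup 90.86922767280944 [472.3 -96.8  21.9] [472.9 -95. ] 232
cup 91.27227963421936 [439.6 151.8  21.8] [439.9 153. ] 322
cup 91.61133611468328 [646.  156.2  21.1] [646.6 156.7] 420
ball [ 451.7 -201.1] 54.95167391425457 [ 452.9 -199.6   25. ] 28.373495573959858
ball [ 626.  -206.3] 55.95434017540504 [ 626.4 -205.    25. ] 28.707077214688447
ball [432.8  30.1] 55.99679044097513 [433.7  31.   25.2] 28.665154644095683
tin 146.71461009871652 [620.2 -37.7  29.7] [620.7 -36.8]
stand (array([619.1, -40.6,  55.9]), array([628.8, -26.5]))
aer 191.75975107221376 [741.1 258.3  28.3] [740.4 257.7]
thi 170.87011558612906 [ 752.5 -203.5   15.6] [ 753.  -202.1]
mat ((484.54937744140625, -379.76702880859375), (128.93698120117188, 132.375732421875), 14.521923065185547) 3.4289043827880383
bin ((501.58642578125, 387.9305114746094), (171.15992736816406, 230.50404357910156), 4.716248512268066) 1737 [406.8 495.8 425.8 266.  596.4 280.1 577.4 509.8]
side
table z -0.7689607942145358
cup 90.20751605339082 [ 475.2 -102.5   22.4] [ 474.  -102.7] 199
cup 89.38702881498497 [442.2 149.3  22.4] [440.7 145.9] 128
cup 89.74472216772078 [623.3  73.1 101.5] [645.8 144.1] 108
ball [ 456.2 -202.7] 56.1939779277061 [ 455.5 -204.    24.8] 28.76105162592155
ball [ 630.4 -207.6] 54.997594514622165 [ 629.4 -208.9   25. ] 28.604110832718064
ball [436.9  28.5] 54.09710262351189 [436.4  26.9  24.4] 28.68927322940563
tin 145.77058502877503 [623.3 -41.2  31.3] [621.8 -43. ]
stand (array([621.6, -45.1,  56.8]), array([611.6, -62.7]))
aer 189.2250617400164 [744.7 255.6  30.4] [742.2 252.4]
thi 170.11675204202027 [ 754.7 -207.9   16.1] [ 753.2 -209.3]
mat ((486.6452331542969, -383.08099365234375), (131.8588409423828, 129.92822265625), 15.03557014465332) 3.7215074631522107
bin ((504.911865234375, 324.97674560546875), (181.1626434326172, 365.0338439941406), 1.8149852752685547) 389 [408.6 504.5 420.2 139.7 601.2 145.4 589.7 510.3]
```

```bash
cat > r.py <<'E'
from bench import *
import numpy as np
def st(t):
    s=sense();print(t,"t=%.1f"%s["clock"],np.round(s["ee_pos"],1),"w=%.1f"%s["gripper_width"],"gf=%.1f"%s["gripper_force"],"F",np.round(s["contact_force"],1),flush=True)
    return s
H=260
def pick(xy,z,yaw,pre=85,f=40,hup=H):
    p=list(xy);s=sense()
    o=[180,0,yaw]
    reach(p+[H],o);grip(pre)
    movel(p+[z+30],vel=200);movel(p+[z],vel=80)
    grip(0,f);s=st("gripped");movel(p+[hup],vel=150);st("lifted")
def yaws(xy,z,cands):
    for y in cands:
        for h in(z,H):
            q=ik([*xy,h],[180,0,y]);print(y,h,None if q is None else np.round(q))
E
python3 - <<'E'
from r import *
yaws((621,-41),122,(90,160,-20,0))
yaws((485.6,-381),45,(90,160,-20,0,14.8,104.8))
yaws((503,386),40,(94.7,-85.3))
pick((621,-41),124,90,f=50)
E
```

```text
90 122 [-24.  36.  35. 101. -25.  52.  22.]
90 260 [-30.  29.  44.  92. -21.  68.  19.]
160 122 [-15.  33.  21. 100. -15.  50.  82.]
160 260 [-22.  26.  31.  92. -14.  66.  82.]
-20 122 [-29.  38.  44. 101. -32.  54. -82.]
-20 260 [-37.  33.  57.  93. -29.  70. -84.]
0 122 [-29.  38.  44. 101. -32.  54. -62.]
0 260 [-33.  30.  49.  93. -24.  68. -68.]
90 45 [ 11.  41.  34. 104. -32.  44.  62.]
90 260 [ -2.  32.  56.  94. -28.  70.  60.]
160 45 [ 10.  42.  35. 104. -33.  45. 133.]
160 260 [ -7.  37.  67.  94. -35.  73. 137.]
-20 45 [ -4.  56.  65. 106. -59.  61. -25.]
-20 260 [  2.  29.  47.  93. -22.  68. -56.]
0 45 [ -4.  56.  65. 106. -59.  61.  -5.]
0 260 [ -3.  32.  57.  94. -29.  70. -29.]
14.8 45 [ -4.  56.  65. 106. -59.  61.  10.]
14.8 260 [ -4.  33.  60.  94. -30.  71. -13.]
104.8 45 [ 10.  42.  36. 104. -34.  45.  78.]
104.8 260 [ -3.  32.  57.  94. -29.  70.  75.]
94.7 40 [-52.  39.  14. 101. -14.  41. -26.]
94.7 260 [-56.  26.  20.  89. -10.  66. -29.]
-85.3 40 [-29.  41. -20.  99.  19.  44. 126.]
-85.3 260 [-30.  27. -18.  87.   9.  68. 135.]
gripped t=4.5 [621.4 -41.2 125. ] w=62.5 gf=54.5 F [-1.6 -0.3  5.4]
lifted t=5.5 [620.4 -40.7 259. ] w=62.5 gf=55.2 F [-0.3  0.2 -3.1]
```

Run:
```python
from r import *
m=[485.6,-381.4]
reach(m+[H],[180,0,104.8])
movel(m+[56],vel=150);sleep(.2)
print(movel(m+[40.5],vel=25,until_force=3));st("down")
grip(85);z=sense()["ee_pos"][2];movel(m+[z+60],vel=80);movel(m+[H],vel=250);st("up")
from h import *
for n in("scene","side"):
    f=grab_frame(n);np.savez(n+"1.npz",**f);P=cloud(f)
    c={"scene":(246,252),"side":(375,240)}[n]
    p=win(P,c,25);q=p[(p[:,2]>78)&(p[:,2]<92)];print(n,"cone top",disc(q),np.median(q[:,2]),len(q))
    p=win(P,{"scene":(206,150),"side":(402,370)}[n],30);q=p[(p[:,2]>58)&(p[:,2]<70)];print("tin",len(q) and disc(q))
    cv2.imwrite(f"pics/{n}1.png",f["image"])
```

```text
True
down t=9.1 [ 485.6 -381.3   44. ] w=62.7 gf=56.1 F [-0.3  1.6  7.8]
up t=11.2 [ 485.2 -380.7  258.5] w=84.7 gf=0.0 F [-0.7  0.7 -1.1]
scene cone top (array([619.72235107, -40.60330582,  22.60241508]), array([621.02030731, -39.03913899])) 84.35039704757969 361
tin (array([ 483.02648926, -376.921875  ,   30.87352943]), array([ 483.65441352, -375.50531429]))
side cone top (array([621.19525146, -44.37485123,  24.52142525]), array([620.38082735, -48.313842  ])) 84.09027537260238 186
tin (array([ 486.25863647, -380.39160156,   30.45369339]), array([ 484.86464352, -382.46868062]))
```

View pics/side1.png

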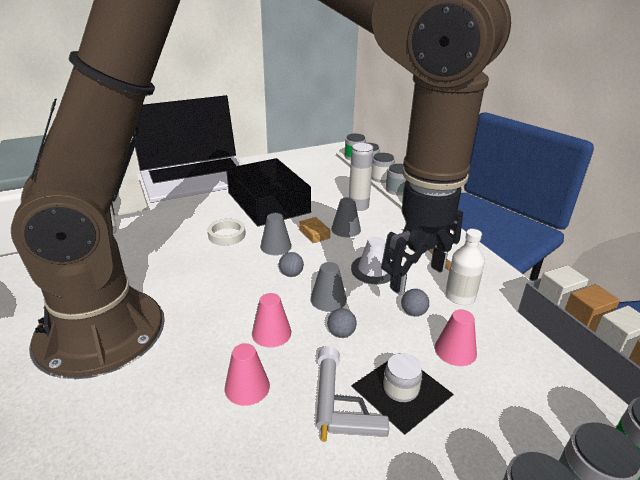

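The tin stands on the mat at (403,378) and the cone is clear. Candidates for "cup": grey at scene (285,215), (380,275), (305,342); pink at (313,132), (319,170), (161,197). The grey ones match the description and the pink ones are the look-alikes. I'll confirm in one crop.

```bash
python3 -c "
import cv2;i=cv2.imread('pics/scene0.png')[95:370,140:410];cv2.imwrite('pics/crop.png',cv2.resize(i,None,fx=2,fy=2,interpolation=cv2.INTER_CUBIC))"
```

```text
(no output)
```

View pics/crop.png

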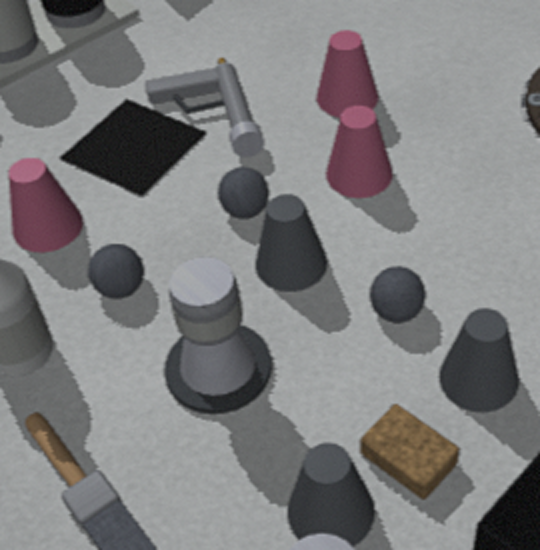

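The crop shows three dark grey cups at crop (290,245), (480,360) and (330,500), three grey balls, and the pink look-alikes, which I leave alone. Now the first cup.

```bash
cat >> r.py <<'E'
C=[620.5,-42.5]
def place(zg,mouth,yaw=90,C=C):
    reach(C+[zg+mouth+95],[180,0,yaw]) if zg+mouth+95>H else reach(C+[H],[180,0,yaw])
    movel(C+[zg+mouth+22],vel=150);sleep(.3);st("above")
    hit=movel(C+[zg+mouth+1],vel=20,until_force=2.5);s=st("hit %s, mouth at %.1f"%(hit,sense()["ee_pos"][2]-zg))
    return s
def leave(C=C,w=75):
    grip(w);sleep(.3);st("released");z=sense()["ee_pos"][2]
    movel(C+[z+50],vel=80);movel(C+[max(H,z+100)],vel=250)
E
python3 - <<'E'
from r import *
a=[473.5,-99]
reach(a+[H],[180,0,90]);grip(80)
movel(a+[100],vel=200);movel(a+[71],vel=80);grip(0,30);zg=st("g")["ee_pos"][2]
movel(a+[zg+20],vel=60);st("lift");movel(a+[H],vel=200)
place(zg,20)
print("zg",zg)
f=grab_frame("side")
import cv2;cv2.imwrite("pics/side2.png",f["image"][120:400,180:540])
E
```

```text
g t=14.4 [473.8 -99.1  71.8] w=54.4 gf=30.0 F [-1.9  0.6  9.4]
lift t=14.9 [473.7 -98.8  92.1] w=54.1 gf=30.8 F [ 0.9  0.2 -0.7]
above t=18.0 [620.7 -42.4 114.2] w=53.6 gf=30.8 F [0.2 0.1 0.6]
hit True, mouth at 25.5 t=18.8 [621.1 -43.   97.3] w=54.2 gf=30.9 F [ 2.6 -0.9 -1.6]
zg 71.77115829346029
```

View pics/side2.png

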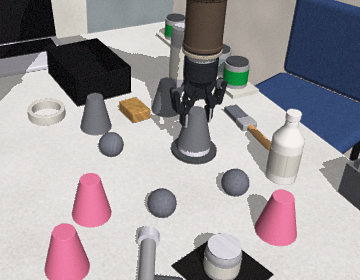

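The cup is over the cone about 5 mm above seated. The contact pushes it in +x, so I nudge it that way before lowering.

Run:
```python
from r import *
zg=71.77
D=[621.7,-42.8]
z=sense()["ee_pos"][2]
movel(D+[z+3],vel=30);sleep(.2);st("shift")
h=movel(D+[zg+21.5],vel=20,until_force=2.5);st("hit %s mouth %.1f"%(h,sense()["ee_pos"][2]-zg))
leave(D)
from h import *
for n in("scene","side"):
    f=grab_frame(n);np.savez(n+"2.npz",**f);P=cloud(f)
    p=win(P,{"scene":(244,240),"side":(376,225)}[n],25);h=np.percentile(p[:,2],97);q=p[(p[:,2]>103)&(p[:,2]<120)];print(n,h,np.median(q[q[:,2]>q[:,2].max()-6,2]),disc(q[q[:,2]>q[:,2].max()-7]))
```

```text
shift t=19.3 [621.4 -42.7 100.2] w=53.9 gf=30.9 F [0.4 0.3 0.3]
hit True mouth 22.1 t=19.6 [621.9 -43.4  93.9] w=53.9 gf=30.8 F [ 2.  -1.1 -0.9]
released t=20.3 [621.4 -43.   94. ] w=75.2 gf=0.0 F [-0.5 -0.4 -0.6]
scene 112.1402196254809 111.12009135710855 (array([620.76489258, -41.09457397,  21.59121895]), array([620.55122396, -40.19285799]))
side 111.04719261710507 110.83977583304818 (array([621.87731934, -45.62217331,  22.3469162 ]), array([621.09140433, -47.87672126]))
```

```bash
cat >> r.py <<'E'
D=[622,-43]
def cup(a,m):
    reach(a+[H],[180,0,90]);grip(80)
    movel(a+[100],vel=200);movel(a+[71],vel=80);grip(0,30);zg=st("g")["ee_pos"][2]
    movel(a+[zg+20],vel=60);movel(a+[H],vel=200)
    s=place(zg,m,C=D);F=s["contact_force"];z=s["ee_pos"][2]
    E=list(np.array(D)+np.clip(np.round(F[:2]*.45,1),-1.2,1.2))
    if z-zg>m+2.5:
        movel(E+[z+2],vel=30);sleep(.2)
        h=movel(E+[zg+m+1],vel=20,until_force=2.5);st("hit %s mouth %.1f"%(h,sense()["ee_pos"][2]-zg))
    leave(E)
    from h import cloud,win,disc
    for n in("scene","side"):
        f=grab_frame(n);np.savez(n+"2.npz",**f);P=cloud(f)
        p=win(P,(244,225) if n=="scene" else (377,205),30);q=p[(p[:,2]>m+70)&(p[:,2]<m+100)&(np.hypot(p[:,0]-622,p[:,1]+43)<40)];t=np.percentile(q[:,2],95);print(n,"top",t,disc(q[q[:,2]>t-5]))
E
python3 - <<'E'
from r import *
cup([647,154.5],46)
E
```

```text
g t=24.6 [647.4 154.5  71.8] w=54.5 gf=31.1 F [-1.2  0.6  6.4]
above t=28.2 [622.3 -43.  140.4] w=54.0 gf=30.8 F [-0.4 -0.2 -0. ]
hit False, mouth at 47.1 t=29.4 [622.1 -43.  119. ] w=53.7 gf=30.8 F [-0.5 -1.  -0.5]
released t=30.1 [622.  -43.  118.8] w=74.8 gf=0.0 F [ 0.5  0.2 -0.1]
scene top 134.76480026579117 (array([619.2701416 , -41.07761002,  21.96749306]), array([620.57972911, -40.55854921]))
side top 133.95377070844972 (array([623.22338867, -47.13794708,  22.7810688 ]), array([620.69595345, -48.01595166]))
```

Run:
```python
from r import *
cup([441,150.5],69)
from h import *
for n,bs in(("scene",[(261,191),(198,230),(339,242)]),("side",[(342,323),(415,303),(291,265)])):
    f=np.load(n+"2.npz");P=cloud(f)
    cv2.imwrite(f"pics/{n}3.png",f["image"])
    for c in bs:
        p=win(P,c,16);p=p[(p[:,2]>12)&(p[:,2]<60)];print(n,"ball",len(p),np.round(ballfit(p),1) if len(p)>50 else "")
```

```text
g t=34.5 [441.4 150.6  71.8] w=54.1 gf=29.9 F [-1.6 -1.   9.5]
above t=38.2 [622.3 -43.1 163.4] w=54.1 gf=30.8 F [-0.1 -0.6  0.2]
hit False, mouth at 70.1 t=39.4 [622.1 -43.  141.9] w=54.1 gf=30.8 F [-0.1  0.4 -1.1]
released t=40.0 [622.  -43.  141.8] w=75.0 gf=0.0 F [ 0.5 -0.3 -0.2]
scene top 156.4102352847736 (array([619.33959961, -40.50577545,  22.73386955]), array([620.38160244, -40.10572284]))
side top 156.0686087072295 (array([621.44744873, -44.40544891,  21.89394951]), array([621.20618272, -47.05809078]))
scene ball 273 [ 432.1 -177.4]
scene ball 601 [ 626.1 -206.5]
scene ball 614 [432.7  30. ]
side ball 291 [ 436.1 -180. ]
side ball 591 [ 630.4 -207.6]
side ball 464 [436.9  28.6]
```

View pics/side3.png

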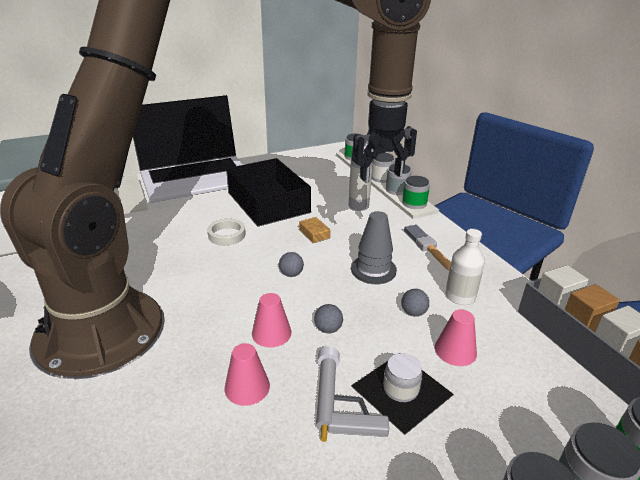

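View pics/scene3.png

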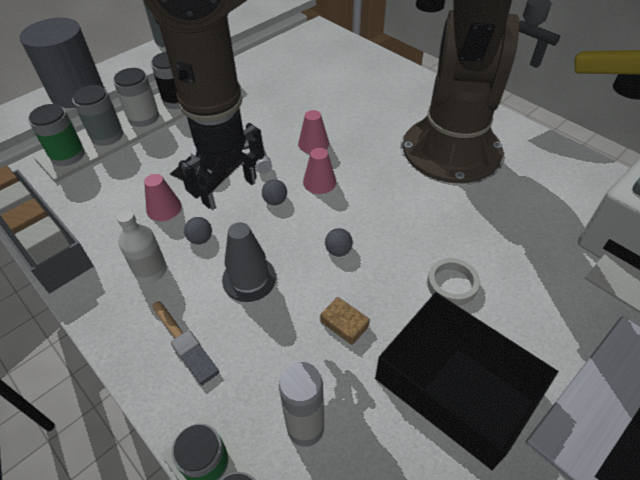

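The three cups are stacked straight. Ball 1 has been knocked aside and is now at scene (274,192) and side (329,318). I re-measure it along with the nearest pink cup.

```bash
cat >> r.py <<'E'
B=np.array([503,386.]);by=np.array([-np.sin(np.radians(4.7)),np.cos(np.radians(4.7))])
def ball(xy,yaw,k,f=20):
    xy=list(xy);T=list(B+by*k)
    reach(xy+[H-40],[180,0,yaw]);grip(85)
    movel(xy+[80],vel=200);movel(xy+[30],vel=80);grip(0,f);zg=st("grip")["ee_pos"][2]
    movel(xy+[zg+30],vel=80);s=st("lift");movel(xy+[H-40],vel=200)
    reach(T+[H-40],[180,0,94.7]);movel(T+[zg+22],vel=150);sleep(.3);st("above")
    h=movel(T+[zg+4],vel=20,until_force=2.5);st("hit %s foot %.1f"%(h,sense()["ee_pos"][2]-zg))
    grip(78);sleep(.2);z=st("rel")["ee_pos"][2];movel(T+[z+50],vel=80);movel(T+[H-40],vel=250)
E
python3 - <<'E'
from r import *
from h import *
for n,c,k in(("scene",(274,192),(319,156)),("side",(329,318),(270,302))):
    P=cloud(np.load(n+"2.npz"))
    p=win(P,c,16);p=p[(p[:,2]>12)&(p[:,2]<60)];print(n,len(p),np.round(ballfit(p),1))
    p=win(P,k,20);q=p[(p[:,2]>85)&(p[:,2]<95)];print("pink",disc(q)[0])
E
```

```text
scene 514 [ 432.7 -178.3]
pink [ 319.67572021 -146.1917572    21.77420425]
side 645 [ 437.  -179.9]
pink [ 323.13595581 -152.05799866   21.84373665]
```

Run:
```python
from r import *
ball((434.8,-179),135,67)
from h import *
for n,bs in(("scene",[(198,230),(339,242)]),("side",[(415,303),(291,265)])):
    f=grab_frame(n);P=cloud(f);cv2.imwrite(f"pics/{n}4.png",f["image"])
    for c in bs:
        p=win(P,c,16);p=p[(p[:,2]>12)&(p[:,2]<60)];print(n,"ball",len(p),np.round(ballfit(p),1) if len(p)>50 else "")
f=grab_frame("wrist");cv2.imwrite("pics/w4.png",f["image"])
```

```text
grip t=44.5 [ 435.1 -179.1   30.6] w=58.3 gf=19.8 F [-1.7  0.8  8.4]
lift t=45.0 [ 435.  -178.8   60.8] w=58.5 gf=21.6 F [ 0.2 -0.1 -1.4]
above t=49.8 [497.6 453.   53.1] w=58.4 gf=21.7 F [-0.7 -0.4 -0.2]
hit True foot 5.2 t=50.6 [497.4 452.7  35.8] w=58.5 gf=22.1 F [-0.9  0.1  5.6]
rel t=51.1 [496.7 452.3  35. ] w=78.1 gf=0.0 F [-0.6 -0.7 -1. ]
scene ball 601 [ 625.8 -206.2]
scene ball 613 [432.7  29.8]
side ball 591 [ 630.5 -207.5]
side ball 460 [437.1  28.5]
```

View pics/scene4.png

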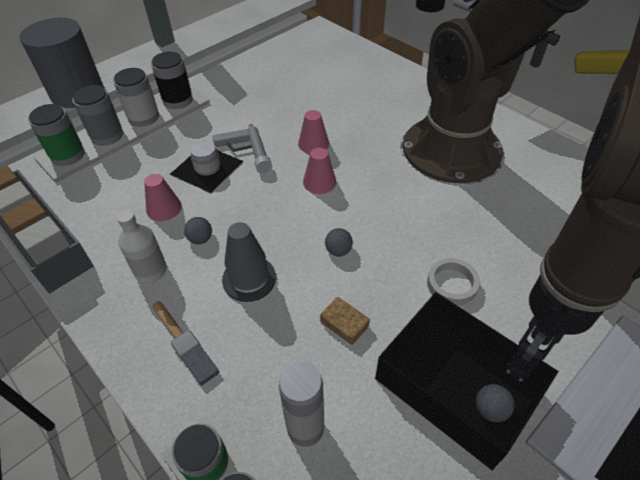

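Ball 1 is standing in the bin at (496,403). Balls 2 and 3 have not moved.

Run:
```python
from r import *
from h import *
ball((434.9,29.2),94.7,0)
for n,c in(("scene",(198,230)),("side",(415,303))):
    P=cloud(grab_frame(n));p=win(P,c,16);p=p[(p[:,2]>12)&(p[:,2]<60)];x=ballfit(p);print(n,len(p),x)
    if n=="scene":x0=x
x=(x+x0)/2
if np.hypot(*(x-[628.2,-207]))<3:
    ball(x,90,-67)
    reach([400,150,350],[180,0,90])
    for n in("scene","side"):
        f=grab_frame(n);cv2.imwrite(f"pics/{n}5.png",f["image"]);np.savez(n+"5.npz",**f)
    st("end")
```

```text
grip t=56.5 [435.2  29.3  30.6] w=58.5 gf=19.3 F [-1.4 -0.5  8.6]
lift t=57.1 [434.9  29.5  60.6] w=58.6 gf=21.6 F [-0.4  0.3 -0.7]
above t=61.0 [503.1 386.2  53. ] w=58.6 gf=21.6 F [ 1.2  0.3 -0.4]
hit True foot 5.2 t=61.7 [502.9 385.9  35.8] w=58.5 gf=22.0 F [-0.8 -0.6  5.7]
rel t=62.3 [502.2 385.6  35.1] w=77.9 gf=0.0 F [ 0.8 -0.6 -0.3]
scene 602 [ 625.80045256 -206.23491923]
side 589 [ 630.50696593 -207.48258153]
grip t=68.2 [ 628.5 -207.1   30.8] w=58.5 gf=21.0 F [-1.9  1.   6.8]
lift t=68.8 [ 628.4 -206.8   61.2] w=58.7 gf=21.7 F [ 0.4  0.2 -0.4]
above t=73.2 [508.6 319.4  53.2] w=58.5 gf=21.7 F [-0.8  0.3 -0.6]
hit True foot 5.0 t=74.0 [508.4 319.2  35.8] w=58.2 gf=22.1 F [-0.7  0.1  5.5]
rel t=74.6 [507.7 319.   35.2] w=78.2 gf=0.0 F [ 0.3 -0.5 -0.5]
end t=77.1 [399.8 151.  349.7] w=78.0 gf=0.0 F [-0.3  0.2  0. ]
```

View pics/scene5.png

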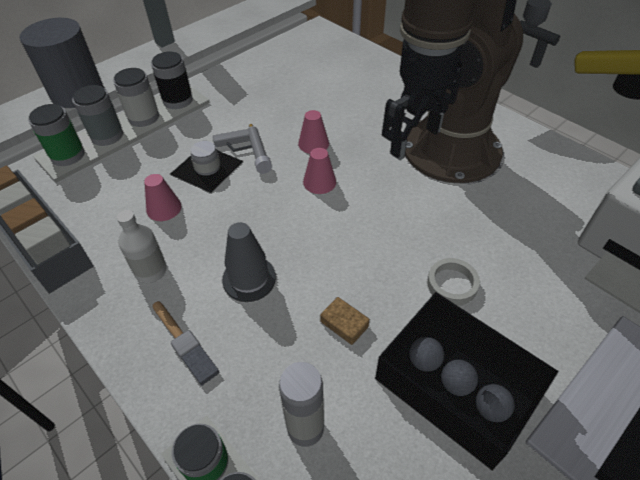

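Three balls lie in the bin at (427,354), (459,377) and (496,403). The last one shows an odd patch, so I look closer.

Run:
```python
from h import *
f=np.load("scene5.npz");P=cloud(f)
i=f["image"][310:450,380:560];i=np.clip(i.astype(int)*2,0,255).astype(np.uint8)
cv2.imwrite("pics/crop5.png",cv2.resize(i,None,fx=4,fy=4,interpolation=cv2.INTER_CUBIC))
for c in((427,354),(459,377),(496,403)):
    p=win(P,c,15);print(np.round(sphere(p)[0],1),round(sphere(p)[1],1),np.round(p[:,2].max(),1), np.round(np.percentile(np.linalg.norm(p-sphere(p)[0],axis=1),[2,50,98]),1))
```

```text
[507.4 320.9  31.8] 27.5 60.9 [24.6 27.5 29.6]
[502.5 386.7  33. ] 26.5 61.1 [23.6 26.6 28.9]
[497.4 453.5  33.4] 26.2 61.3 [23.  26.2 28.7]
```

View pics/crop5.png

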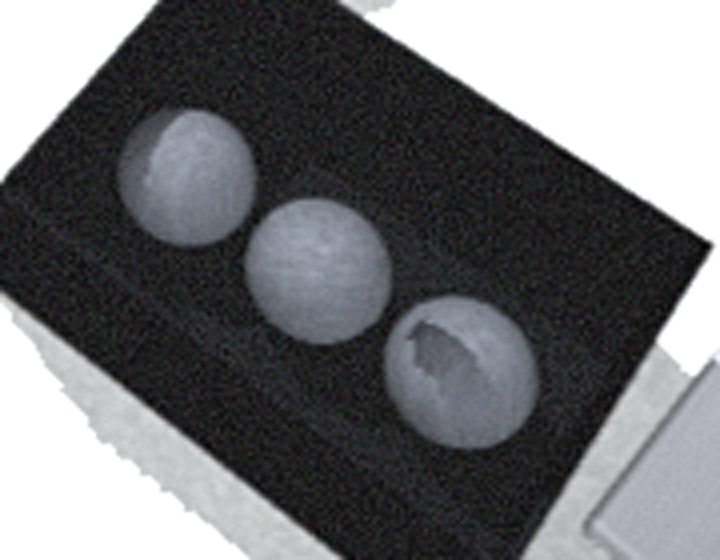

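The patch is only a shadow: all three balls stand equally, with tops at about 61 mm. The stack and tin look undisturbed.

```bash
python3 -c "
from bench import *
sleep(.5);print(sign_off())"
```

```text
the job is handed in; nothing more can be done
None
```

I handed the job in at about 78 s: the tin is on the mat, the three cups present are nested loosely and straight on the cone, all three balls sit side by side on the bin floor (one had been knocked aside and was found again), and nothing was knocked over; no verdict came back.

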